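Dam up a row of glass strips on the kiln shelf

ROBOT

A 6-joint arm with a two-finger parallel gripper is mounted at the origin on the work surface. World frame = base frame: x ahead of the robot, y to its left, z up, the work surface at z = 0. Lengths are in m, angles in rad, forces in N, time in s.
With the tool pointing down it reaches from about 0.25 to 0.8 m from the base axis. Payload 8.5 kg.
Tool frame: the origin (TCP) lies midway between the tips of the shut fingers; the grasp point (between the pads) lies 19 mm behind it; z points along the fingers, y is the direction in which the jaws open and shut (so a half turn about z gives the same grasp; the last joint's range is limited). The gripper opens to 85 mm and grips with 20 to 120 N. Pads are 22 mm wide; open, the fingers measure 114 mm over their backs; the gripper's body (76 mm by 85 mm) begins 54 mm behind the grasp point. The pads swing forward as they close: fully open they stand 13 mm farther back than shut.
Start: joints at [0, 0.238, -0.013, 1.319, 0, 1.571], TCP at [0.525, -0, 0.231] pointing down, gripper open.
Joint ranges: [-2.66, 2.66], [-1.03, 1.9], [-1.14, 1.46], [-1.82, 2.27], [-1.45, 1.34], [-3.14, 3.14]. Speed limits (rad/s): [2.22, 2.22, 2.79, 3.14, 3.14, 3.14].

INTERFACE

Orientations are given as a unit quaternion [x, y, z, w].
In Python, from bench import r gives the robot as it stands.
- The arm moves only by the shell command python3 -m creep 'ROWS'. ROWS is JSON, a list that holds one entry, the list of rows, each a list of 7 numbers: the shift along the tool's x, y, z in m, then the turn, a rotation vector about the tool's x, y, z in rad, then the opening, from 0 (shut) to 1 (fully open). In form: [[[dx, dy, dz, rx, ry, rz, claw], ...]]. A call has exactly 5 rows; each row is the pose to reach, as a shift and turn from the pose commanded when the call began, along the tool's axes at that moment; what a row does not reach only later rows make up. A row lasts 1/12 s, in which the tool goes at most 41.7 mm and 7.16 degrees, less where a joint would pass 70% of its speed; a pose out of reach is approached as far as the arm can. A call with a gripper value outside its range is refused whole. The fingers move at their own pace and stop on an object; the grip force is fixed at half the most. Time passes only in rows, so rows that repeat a pose let the fingers close, or fill a call up. It gives the time, the measured TCP pose, the force and the opening at its end, in the units of the state.
- r.read_state(): the state, without advancing time (a new reading comes with each control period).
- r.read_camera(name): name is "scene" or "side" or "wrist"; returns the picture (480x640x3 uint8, red, green, blue); there is no depth.
- r.camera_params(name): a dict with "camera_matrix" (3x3 intrinsics, pixels), "k1" (the pictures are not rectified: a ray, as slopes to the right and down, at radius r is drawn at 1 + k1 r^2 times it, then the intrinsics apply), "position" and "orientation" of the camera in the world. Camera axes: x right, y down, z forward; pixel columns grow to the right and rows downward; lengths in m; the calibration is good to about 2 mm. A picture is of the moment at which its call begins: read the wrist's pose just before it. camera_params takes no time and is no camera call; for the wrist camera it gives the pose at the moment of the call.
- r.sign_off(): hands the job in, once; it reports no verdict.
The state is a dict: "time": time; "joints": joint angles; "qvel": joint speeds; "tau": joint torques, N m; "tool_pos": TCP position; "tool_rot": TCP orientation; "contact_force": force on the tool from outside, world axes, zero at the start; "moment": the same for the moment, N m; "width": finger opening in m.
Only numpy, scipy, OpenCV 4.12 (cv2) and the standard library are available. Lean on these libraries where they do the work, as an engineer would, in place of code of your own. Each camera call takes 0.05 s, during which the arm holds its last target.

TASK

Dam up the four glass strips on the kiln shelf for firing: with the fingertips, first push the loose clay dam that lies alongside the row until the strips are closed up tight, with no gaps, against the far leg of the bolted steel corner. Then push the other loose dam, the one across the strip ends, until all four ends are flush against the corner's left leg, leaving the row tight and both dams snug against the glass. Slide everything along the shelf without lifting any of it, and leave the other things where they are.

Things in the scene. Friction and masses are not known exactly. Their poses are not given: they have to be found in the camera images.
- kiln_shelf: Fixed cream kiln shelf, 340 x 340 x 18 mm, lying on the bench, turned up to 20 degrees; origin at the centre of its underside, top face 18 mm above. Its x points away from the robot, y to the left, z up. Bolted on it is a corner of dark steel angle. With all pushed home the four strips reach from x = -1.5 to +102.5 mm and from y = -25 to +105 mm, lengthwise along y.
- far_leg (a point): Point on the inner face of the steel corner's far leg, the stop for the row: at x = 102.5, y = 40 mm on the shelf, mid-height. The upright leg is 6 mm thick, 40 mm tall, from y = -15 to +111 mm; a 5 mm thick foot points outward. Axes as the shelf's.
- left_leg (a point): Point on the inner face of the steel corner's left leg, the stop for the strip ends: at x = 50.5, y = 105 mm on the shelf, mid-height. The upright leg is 6 mm thick, 40 mm tall, from x = -61.5 to +108.5 mm; a 5 mm thick foot points outward. Axes as the shelf's.
- strip_amber: A solid amber glass bar lying flat on the kiln shelf: 26 mm (its x) by 130 mm (its y, lengthwise) by 16 mm tall, 135 g. Origin at the centre of its underside. One of the row of four; their order from near to far and the gaps of about 5 to 17 mm between them vary, their ends are staggered.
- strip_green: A solid green glass bar lying flat on the kiln shelf: 26 mm (its x) by 130 mm (its y, lengthwise) by 16 mm tall, 135 g. Origin at the centre of its underside. One of the row of four; their order from near to far and the gaps of about 5 to 17 mm between them vary, their ends are staggered.
- strip_blue: A solid blue glass bar lying flat on the kiln shelf: 26 mm (its x) by 130 mm (its y, lengthwise) by 16 mm tall, 135 g. Origin at the centre of its underside. One of the row of four; their order from near to far and the gaps of about 5 to 17 mm between them vary, their ends are staggered.
- strip_red: A solid dark red glass bar lying flat on the kiln shelf: 26 mm (its x) by 130 mm (its y, lengthwise) by 16 mm tall, 135 g. Origin at the centre of its underside. One of the row of four; their order from near to far and the gaps of about 5 to 17 mm between them vary, their ends are staggered.
- side_dam: Loose buff clay bar alongside the row, on the robot's side of the strips and about parallel to them: 25 mm thick (its x, towards the strips), 100 mm long (its y), 40 mm tall, 0.16 to 0.28 kg. Origin at the centre of its underside; pushed home it is at x = -14 mm on the shelf. It and the strips slide with about 2 to 8 N, then stop hard against the steel.
- end_dam: Loose buff clay bar across the right-hand ends of the strips, square to them: 100 mm long (its x), 25 mm thick (its y, towards the strip ends), 40 mm tall, 0.16 to 0.28 kg. Origin at the centre of its underside; pushed home it is at y = -37.5 mm on the shelf. It and the strips slide with about 2 to 8 N, then stop hard against the steel.
- kiln_post: Bystander: cream hexagonal post, 38 mm across, 50 mm tall, standing on the shelf's near right corner. Origin at the centre of its underside.
- cone_plaque: Bystander: clay strip 22 x 50 x 10 mm with three little cones, 42 mm tall in all, on the shelf's near left corner. Origin at the centre of its underside.
- paperweight: Bystander: amber glass paperweight, 80 mm across, 71 mm tall, on the bench left of the shelf. Origin at the centre of its underside.
- frit_jar: Bystander: blue jar with a white cap, 64 mm across, 85 mm tall, on the bench right of the shelf. Origin at the centre of its underside.
- polish_pad: Bystander: black and orange polishing pad, 90 x 55 x 20 mm, on the bench right of the shelf. Origin at the centre of its underside.
- brush: Bystander: brush 200 mm long, lying on the bench right of the shelf. Origin at its middle, underside.
- tweezers: Bystander: large steel tweezers with a red and a wooden grip, 200 mm long, 14 mm tall, lying left of the shelf. Origin at the middle, underside.
There are look-alikes about, which are no part of the job. Leave any yellow look-alike of the side_dam alone.

How it is judged:
By the outcome, as a careful person would: the job done as asked, in the order asked, and still so for the second after the job is handed in, with the robot touching nothing.
It also fails if it takes over 64 s, if anything falls off the work surface, if the arm or the gripper's body presses on something with over 40 N, if the wrist force passes 120 N, or if a joint passes its speed limit or range.

## Working session

There is one attempt and no reset: what is moved stays moved. The work goes in short steps, Python scripts to look and compute and a shell command to move; the robot and the scene stay as the last step left them, time stands still between calls to the robot, and variables do not carry over. Pictures are saved under pics/ and viewed, and the job is handed in when it is done.

```bash
mkdir -p pics; ls
python3 - <<'E'
from bench import r
import cv2,json
s=r.read_state();print(s)
for n in("scene","side","wrist"):
    p=r.camera_params(n);print(n,p)
    im=r.read_camera(n);cv2.imwrite(f"pics/{n}0.png",im[:,:,::-1])
E
```

```text
pics
{'time': 0.0, 'joints': array([ 2.41752223e-05,  2.38819141e-01, -1.42381247e-02,  1.31921960e+00,
       -1.15103850e-05,  1.57076433e+00]), 'qvel': array([-7.14383679e-04,  4.14048732e-04, -3.80586817e-04, -8.26971435e-05,
        1.20967084e-03, -1.19344874e-03]), 'tau': array([ 1.29771975e-03, -5.38790166e+01,  3.46437156e+01,  1.83730113e-02,
        1.69192181e-04,  6.54446694e-05]), 'tool_pos': array([5.24585072e-01, 9.15057464e-06, 2.30663793e-01]), 'tool_rot': array([ 7.07086725e-01,  7.07126449e-01, -5.27515266e-04, -5.19380290e-04]), 'contact_force': array([0.02944334, 0.62984215, 0.06179944]), 'moment': array([ 0.01727826, -0.0256655 ,  0.02870784]), 'width': 0.08530740011781324}
scene {'camera_matrix': array([[491.53410106,   0.        , 313.37717431],
       [  0.        , 491.53410106, 238.26001604],
       [  0.        ,   0.        ,   1.        ]]), 'k1': -0.11811161839673606, 'position': array([1.11657151, 0.8334889 , 0.79969045]), 'orientation': array([ 0.30162982,  0.8424103 , -0.42113818, -0.14834751])}
side {'camera_matrix': array([[551.30324881,   0.        , 324.80450712],
       [  0.        , 551.30324881, 242.76287622],
       [  0.        ,   0.        ,   1.        ]]), 'k1': 0.016045535644547606, 'position': array([0.23228274, 0.74323039, 0.92601992]), 'orientation': array([-0.19735545,  0.92029506, -0.33056561,  0.06952841])}
wrist {'camera_matrix': array([[333.14869233,   0.        , 317.83215744],
       [  0.        , 333.14869233, 237.40170469],
       [  0.        ,   0.        ,   1.        ]]), 'k1': -0.059444564825125036, 'position': array([0.52528557, 0.06688047, 0.37341664]), 'orientation': array([ 9.91068901e-01,  2.10139241e-04, -4.58199663e-04,  1.33349839e-01])}
```

View pics/scene0.png

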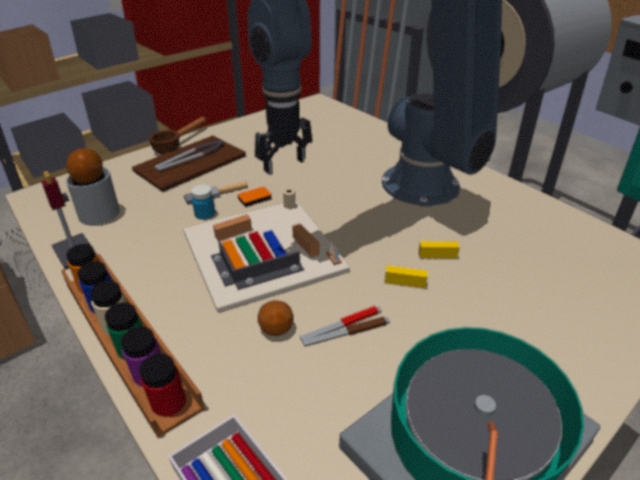

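View pics/side0.png

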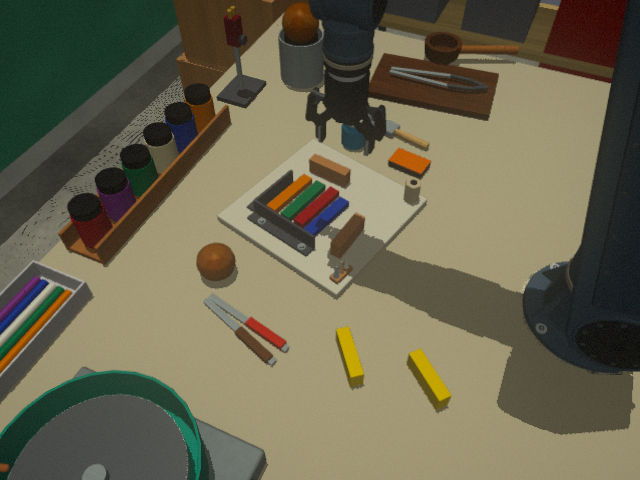

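View pics/wrist0.png

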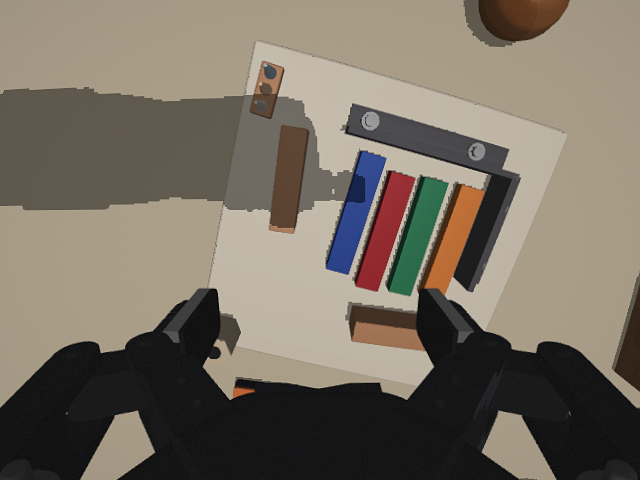

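```bash
cat > h.py <<'E'
import numpy as np, cv2
from bench import r
from scipy.spatial.transform import Rotation as R
def ray(p,uv):
    K=p["camera_matrix"];d=np.array([p["k1"],0,0,0,0])  # k1: 1+k1 r^2
    n=cv2.undistortPoints(np.array([[uv]],float),K,d)[0,0]
    return R.from_quat(p["orientation"]).apply([n[0],n[1],1.0])
def at(p,uv,z):
    d=ray(p,uv);o=np.array(p["position"]);return o+d*(z-o[2])/d[2]
def proj(p,X):
    X=np.atleast_2d(X)
    c=R.from_quat(p["orientation"]).inv().apply(X-p["position"])
    a=cv2.projectPoints(c.reshape(-1,1,3),np.zeros(3),np.zeros(3),p["camera_matrix"],np.array([p["k1"],0,0,0,0]))[0]
    return a.reshape(-1,2)
E
python3 - <<'E'
import cv2
w=cv2.imread("pics/wrist0.png");s=cv2.imread("pics/side0.png")
cv2.imwrite("pics/c1.png",cv2.resize(w[30:330,190:590],None,fx=2,fy=2,interpolation=cv2.INTER_CUBIC))
cv2.imwrite("pics/c2.png",cv2.resize(s[140:300,210:430],None,fx=3.5,fy=3.5,interpolation=cv2.INTER_CUBIC))
E
```

```text
(no output)
```

View pics/c1.png

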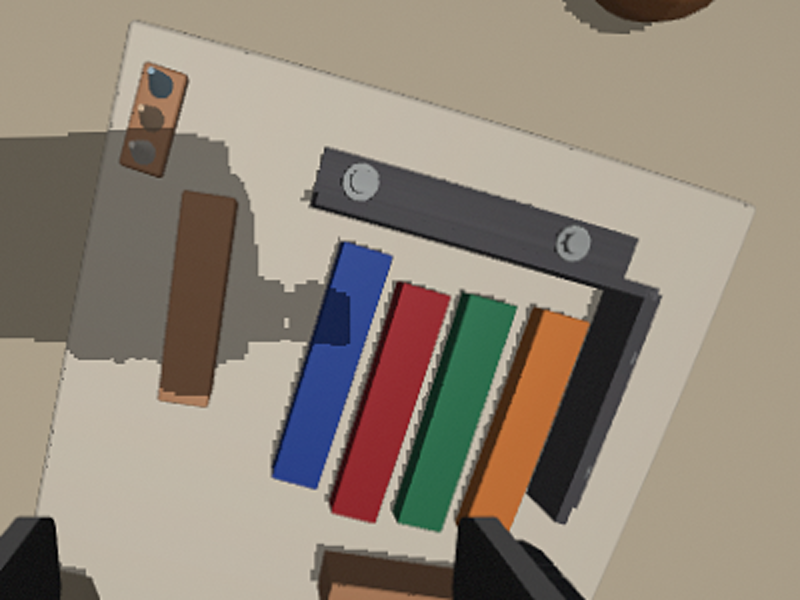

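View pics/c2.png

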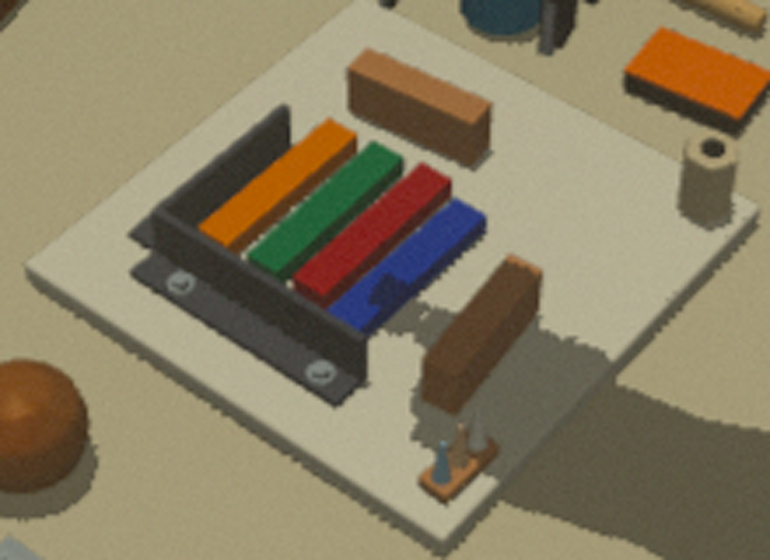

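Run:
```python
from h import *
from scipy.optimize import least_squares
import pickle
pw,ps=r.camera_params("wrist"),r.camera_params("side")
C=lambda u,v:(u/2+190,v/2+30)
S=lambda u,v:(u/3.5+210,v/3.5+140)
A=[at(pw,C(133,22),.018),at(pw,C(752,208),.018)]
B=[at(ps,S(25,268),.018),at(ps,S(445,540),.018),at(ps,S(757,208),.018)]
print(A,B)
src=np.array([[-.17,.17],[.17,.17],[.17,.17],[-.17,.17],[-.17,-.17]])
dst=np.array(A+B)[:,:2]
f=lambda q:((R.from_euler('z',q[2]).apply(np.c_[src,np.zeros(5)])[:,:2]+q[:2]-dst)).ravel()
o=least_squares(f,[.5,0,-.25]);print(o.x,np.degrees(o.x[2]),o.fun.reshape(-1,2)*1e3)
q=o.x
pickle.dump(q,open("q.pkl","wb"))
inv=lambda P:(R.from_euler('z',-q[2]).apply(P-np.array([q[0],q[1],.018])))*1e3
def I(p,uv,z):return inv(at(p,uv,.018+z)).round(1)
for nm,z,pts in [("sidedam",.04,[(183,190),(237,200),(209,396),(159,390)]),("blue",.016,[(343,241),(392,255),(320,488),(273,477)]),("red",.016,[(400,283),(450,295),(379,523),(332,512)]),("green",.016,[(467,292),(516,307),(441,531),(395,520)]),("amber",.016,[(540,306),(588,322)]),("leg",.04,[(658,291),(314,206)]),("enddam near left top",.04,[(321,548)])]:
    print(nm,[I(pw,C(*p),z)[:2].tolist() for p in pts])
for nm,z,pts in [("enddam",.04,[(368,48),(491,102),(475,124),(348,70)]),("sidedam",.04,[(515,255),(541,275),(456,378),(425,357)]),("amberR",.016,[(330,118),(356,138)]),("blue",.016,[(460,198),(487,216)]),("post",.05,[(711,147)])]:
    print("S",nm,[I(ps,S(*p),z)[:2].tolist() for p in pts])
```

```text
[array([0.46535443, 0.16748027, 0.018     ]), array([0.78816899, 0.08326902, 0.018     ])] [array([0.78484625, 0.08917146, 0.018     ]), array([0.45994238, 0.17032026, 0.018     ]), array([ 0.37769992, -0.15240801,  0.018     ])]
[ 0.5824288  -0.03570772 -0.25448839] -14.581110739295722 [[-4.65275435  4.13423816]
 [ 1.58204168  2.75038919]
 [ 4.90477909 -3.15204867]
 [ 0.75928725  1.29425673]
 [-2.59335367 -5.02683541]]
sidedam [[-118.0, 95.0], [-93.2, 96.8], [-84.0, 4.6], [-108.2, 1.4]]
blue [[-38.5, 92.1], [-13.0, 91.9], [-13.5, -36.4], [-40.0, -36.7]]
red [[-4.9, 79.7], [21.5, 80.6], [24.0, -48.2], [-3.2, -48.4]]
green [[29.5, 84.2], [56.4, 83.6], [59.2, -44.2], [32.1, -44.2]]
amber [[68.3, 87.4], [95.8, 86.3]]
leg [[111.2, 109.1], [-58.7, 103.1]]
enddam near left top [[-8.5, -59.9]]
S enddam [[98.4, -90.9], [2.2, -100.7], [-2.3, -77.6], [94.8, -65.7]]
S sidedam [[-91.1, -1.4], [-113.2, 1.9], [-122.1, 97.5], [-98.4, 96.4]]
S amberR [[91.3, -42.0], [65.6, -38.1]]
S blue [[-21.6, -37.6], [-44.8, -35.7]]
S post [[-137.6, -146.2]]
```

Side dam = brown bar at wrist px (288,180). End dam = brown bar at wrist px (395,325). The possible mix-ups are the two yellow bars at side px (350,355) and (428,377), off the shelf, and the cone plaque at wrist px (267,90). The crops confirm two buff/brown bars on the shelf. Row from near to far: blue, red, green, amber.

```bash
cat >> h.py <<'E'
q=np.array([.5820,-.0350,-.253])
def S2W(x,y): # shelf mm -> world m
    return R.from_euler('z',q[2]).apply([x/1e3,y/1e3,0])[:2]+q[:2]
def W2S(P):
    return R.from_euler('z',-q[2]).apply([P[0]-q[0],P[1]-q[1],0])[:2]*1e3
def plan(x,y,z,yawx=None):
    """shift in tool frame to reach shelf mm x,y at world z, and turn to tool-x angle(deg world)"""
    s=r.read_state();T=R.from_quat(s["tool_rot"])
    w=np.r_[S2W(x,y),z]
    print("now shelf",W2S(s["tool_pos"]).round(1),"z",round(s["tool_pos"][2],4),"F",s["contact_force"].round(1),"w",round(s["width"],4),"t",s["time"])
    print("shift",T.inv().apply(w-s["tool_pos"]).round(4))
    if yawx is not None:
        c,sn=np.cos(np.radians(yawx)),np.sin(np.radians(yawx))
        G=R.from_matrix(np.array([[c,sn,0],[sn,-c,0],[0,0,-1]]).T)
        print("turn",(T.inv()*G).as_rotvec().round(4))
E
python3 -c "
from h import *
plan(-143,50,.1,165.5)"
```

```text
now shelf [-64.2  19.6] z 0.2308 F [ 0.1 -0.4  0.4] w 0.085 t 0.15
shift [ 0.0492 -0.0685  0.1309]
turn [-9.0000e-04 -8.0000e-04 -1.3177e+00]
```

```bash
python3 -m creep '[[[0.010,-0.014,0.01,0,0,-0.12,0.5],[0.020,-0.028,0.02,0,0,-0.24,0.5],[0.030,-0.042,0.03,0,0,-0.36,0.5],[0.040,-0.056,0.04,0,0,-0.48,0.5],[0.049,-0.0685,0.05,0,0,-0.60,0.5]]]'; python3 -m creep '[[[0,0,0,0,0,-0.12,0.5],[0,0,0,0,0,-0.24,0.5],[0,0,0,0,0,-0.36,0.5],[0,0,0,0,0,-0.48,0.5],[0,0,0,0,0,-0.60,0.5]]]';python3 -m creep '[[[0,0,0,0,0,-0.118,0.5],[0,0,0,0,0,-0.118,0.5],[0,0,0,0,0,-0.118,0.5],[0,0,0,0,0,-0.118,0.5],[0,0,0,0,0,-0.118,0.5]]]'; python3 -c "
from h import *
plan(-143,50,.1,165.5)
cv2.imwrite('pics/w1.png',r.read_camera('wrist')[:,:,::-1])"
```

```text
time: 0.57
tool_pos: [0.4554, 0.0494, 0.1806]
tool_rot: [0.464, 0.886, -0.0, -0.0]
contact_force: [0.5, -0.8, 0.6]
width: 0.0429
time: 0.98
tool_pos: [0.4563, 0.049, 0.1811]
tool_rot: [0.181, 0.983, -0.0, -0.0]
contact_force: [-0.1, 0.6, -0.3]
width: 0.043
time: 1.4
tool_pos: [0.4564, 0.049, 0.1812]
tool_rot: [0.127, 0.992, -0.0, -0.0]
contact_force: [-0.1, 1.2, -0.1]
width: 0.0426
now shelf [-142.6   49.9] z 0.1812 F [-0.1  1.2 -0.1] w 0.0426 t 1.4
shift [0.0003 0.0001 0.0812]
turn [-0.0001 -0.0003 -0.0025]
```

View pics/w1.png

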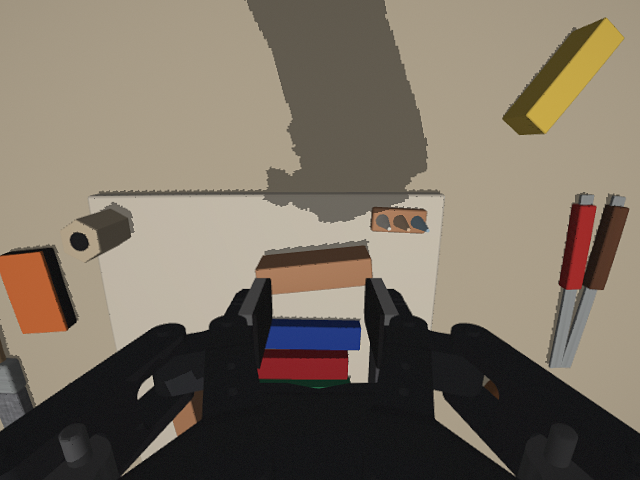

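```bash
python3 -m creep '[[[0,-0.001,0.025,0,0,-0.002,0.5],[0,-0.002,0.05,0,0,-0.002,0.5],[0,-0.003,0.075,0,0,-0.002,0.5],[0,-0.003,0.10,0,0,-0.002,0.5],[0,-0.003,0.115,0,0,-0.002,0.5]]]'; python3 -c "
from h import *
plan(-143,47,.024,165.5)
p=r.camera_params('wrist');im=r.read_camera('wrist')
cv2.imwrite('pics/w2.png',im[:,:,::-1])
cv2.imwrite('pics/s2.png',cv2.resize(r.read_camera('side')[120:320,200:460],None,fx=3,fy=3)[:,:,::-1])"
```

```text
time: 1.87
tool_pos: [0.4546, 0.0459, 0.0642]
tool_rot: [0.126, 0.992, -0.0, -0.001]
contact_force: [-0.4, -0.3, -0.2]
width: 0.0426
now shelf [-143.6   46.5] z 0.0642 F [-0.4 -0.3 -0.2] w 0.0426 t 1.8667
shift [-0.0007  0.0006  0.0402]
turn [-0.0008 -0.002   0.0006]
```

View pics/w2.png

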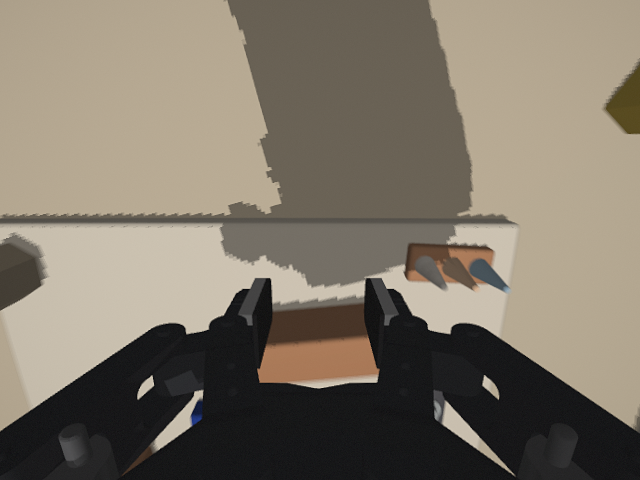

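View pics/s2.png

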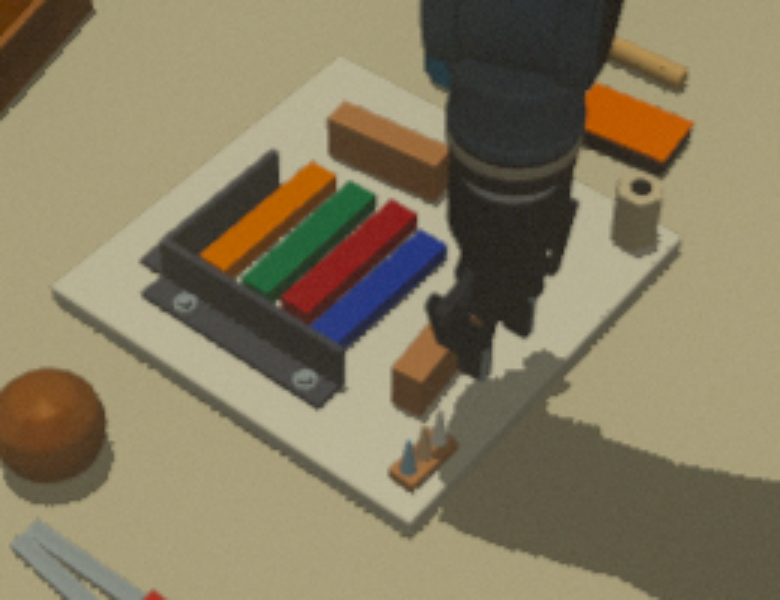

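```bash
python3 -m creep '[[[0,0.0,0.008,0,0,0,0.5],[0,0,0.016,0,0,0,0.5],[0,0.0,0.024,0,0,0,0.5],[0,0,0.032,0,0,0,0.5],[0,0,0.040,0,0,0,0.5]]]'; python3 -c "
from h import *
plan(-143,47,.024,165.5)
cv2.imwrite('pics/w3.png',r.read_camera('wrist')[:,:,::-1])"
```

```text
time: 2.38
tool_pos: [0.4559, 0.0461, 0.0259]
tool_rot: [0.125, 0.992, 0.0, 0.0]
contact_force: [-0.0, -0.3, -0.2]
width: 0.0426
now shelf [-142.4   47. ] z 0.0259 F [-0.  -0.3 -0.2] w 0.0426 t 2.3833
shift [0.0006 0.     0.0019]
turn [0.0002 0.0006 0.0021]
```

View pics/w3.png

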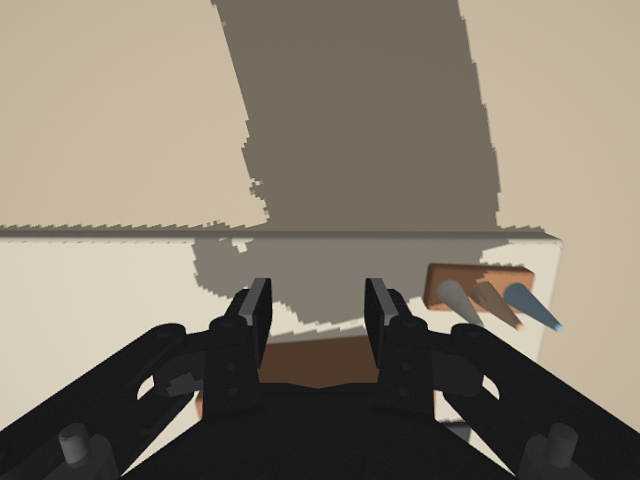

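```bash
for i in 1; do python3 -m creep '[[[-0.005,0,0,0,0,0,0.5],[-0.010,0,0,0,0,0,0.5],[-0.015,0,0,0,0,0,0.5],[-0.020,0,0,0,0,0,0.5],[-0.025,0,0,0,0,0,0.5]]]'; done; python3 -m creep '[[[-0.005,0,0,0,0,0,0.5],[-0.010,0,0,0,0,0,0.5],[-0.015,0,0,0,0,0,0.5],[-0.020,0,0,0,0,0,0.5],[-0.025,0,0,0,0,0,0.5]]]'; python3 -c "
from h import *
plan(-37.5,47,.024,165.5)
cv2.imwrite('pics/w4.png',r.read_camera('wrist')[:,:,::-1])
cv2.imwrite('pics/s4.png',cv2.resize(r.read_camera('side')[120:320,200:460],None,fx=3,fy=3)[:,:,::-1])"
```

```text
time: 2.85
tool_pos: [0.4805, 0.0398, 0.0265]
tool_rot: [0.125, 0.992, 0.0, -0.0]
contact_force: [-3.0, 1.1, 1.9]
width: 0.0428
time: 3.27
tool_pos: [0.5044, 0.0335, 0.0263]
tool_rot: [0.125, 0.992, -0.0, -0.0]
contact_force: [-2.9, 0.8, 2.8]
width: 0.0428
now shelf [-92.2  46.9] z 0.0263 F [-2.9  0.8  2.8] w 0.0428 t 3.2667
shift [-0.0547 -0.0001  0.0023]
turn [-0.0001 -0.0003  0.0023]
```

View pics/w4.png

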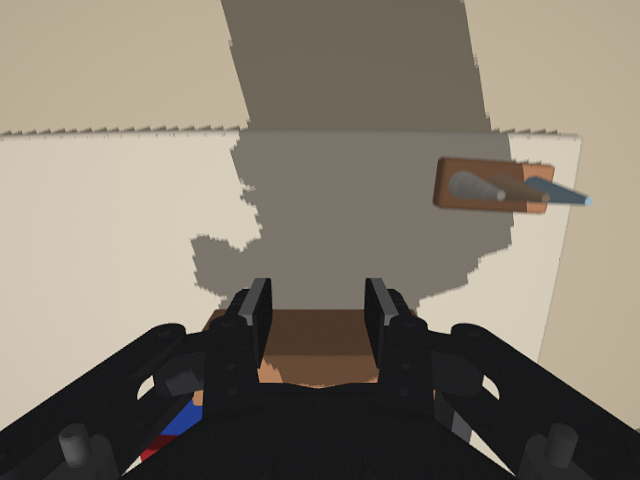

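View pics/s4.png

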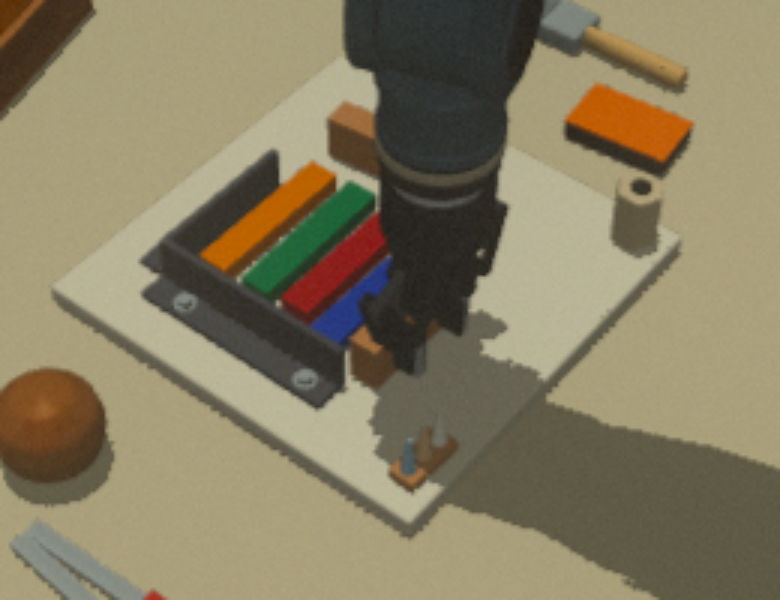

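```bash
python3 -c "
from h import *
p=r.camera_params('wrist')
for uv in [(215,310),(417,310),(580,135)]: print(W2S(at(p,uv,.058 if uv[1]>200 else .018)))
cv2.imwrite('pics/w4c.png',cv2.resize(cv2.imread('pics/w4.png')[290:450,120:520],None,fx=2,fy=2))
"
```

```text
[-99.3086677    9.08000145]
[-99.46607233  83.96594028]
[-164.61383538  165.78494535]
```

View pics/w4c.png

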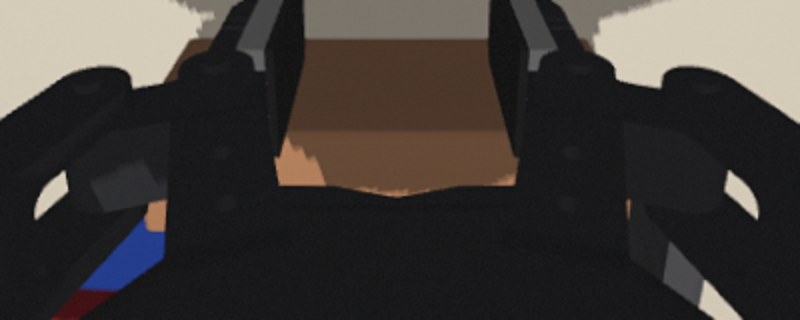

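```bash
for i in 1; do python3 -m creep '[[[-0.004,0,0,0,0,0,0.5],[-0.008,0,0,0,0,0,0.5],[-0.012,0,0,0,0,0,0.5],[-0.016,0,0,0,0,0,0.5],[-0.020,0,0,0,0,0,0.5]]]'; done; python3 -m creep '[[[-0.003,0,0,0,0,0,0.5],[-0.006,0,0,0,0,0,0.5],[-0.009,0,0,0,0,0,0.5],[-0.012,0,0,0,0,0,0.5],[-0.015,0,0,0,0,0,0.5]]]'; python3 -c "
from h import *
plan(-37.5,47,.024,165.5)
cv2.imwrite('pics/w5.png',r.read_camera('wrist')[:,:,::-1])
cv2.imwrite('pics/s5.png',cv2.resize(r.read_camera('side')[120:320,200:460],None,fx=3,fy=3)[:,:,::-1])"
```

```text
time: 3.78
tool_pos: [0.5237, 0.0286, 0.0262]
tool_rot: [0.125, 0.992, -0.0, -0.0]
contact_force: [-2.3, 0.8, 1.5]
width: 0.0427
time: 4.2
tool_pos: [0.5379, 0.025, 0.0262]
tool_rot: [0.125, 0.992, -0.0, -0.0]
contact_force: [-2.6, 1.5, 1.4]
width: 0.0424
now shelf [-57.7  47. ] z 0.0262 F [-2.6  1.5  1.4] w 0.0424 t 4.2
shift [-0.0202 -0.0001  0.0022]
turn [-0.0001 -0.0007  0.0023]
```

View pics/w5.png

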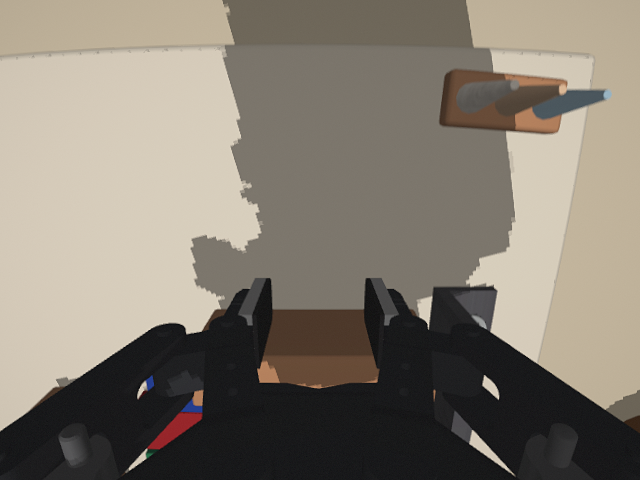

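View pics/s5.png

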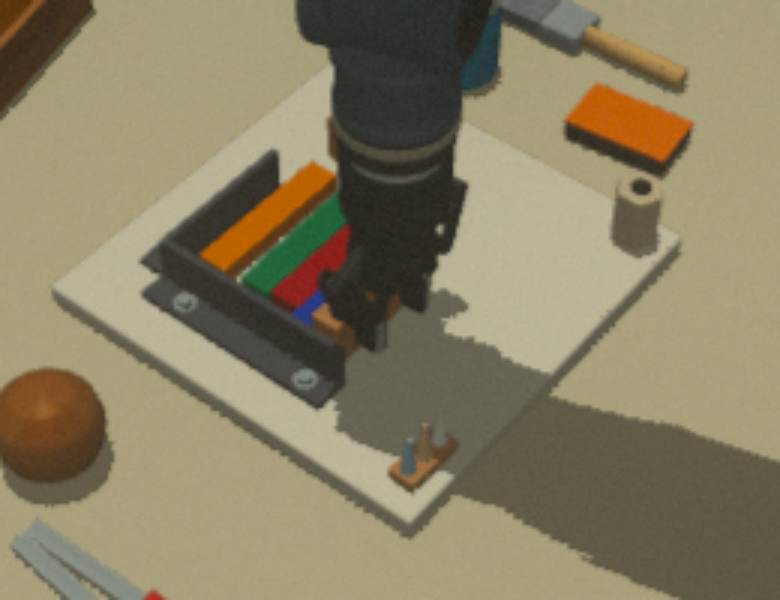

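```bash
python3 -m creep '[[[-0.0025,0,0,0,0,0,0.5],[-0.005,0,0,0,0,0,0.5],[-0.0075,0,0,0,0,0,0.5],[-0.010,0,0,0,0,0,0.5],[-0.0125,0,0,0,0,0,0.5]]]';  python3 -m creep '[[[-0.001,0,0,0,0,0,0.5],[-0.002,0,0,0,0,0,0.5],[-0.003,0,0,0,0,0,0.5],[-0.004,0,0,0,0,0,0.5],[-0.005,0,0,0,0,0,0.5]]]'; python3 -c "
from h import *
plan(-37.5,47,.024,165.5)"
```

```text
time: 4.72
tool_pos: [0.5494, 0.022, 0.0262]
tool_rot: [0.125, 0.992, 0.0, -0.001]
contact_force: [-5.2, 1.7, 4.0]
width: 0.0428
time: 5.13
tool_pos: [0.5536, 0.0209, 0.0263]
tool_rot: [0.125, 0.992, 0.0, -0.001]
contact_force: [-8.4, 3.0, 5.7]
width: 0.0429
now shelf [-41.5  47. ] z 0.0263 F [-8.4  3.   5.7] w 0.0429 t 5.1333
shift [-0.004  -0.      0.0023]
turn [-0.0002 -0.0024  0.0024]
```

```bash
python3 -m creep '[[[-0.001,0,0,0,0,0,0.5],[-0.002,0,0,0,0,0,0.5],[-0.003,0,0,0,0,0,0.5],[-0.003,0,0,0,0,0,0.5],[-0.003,0,0,0,0,0,0.5]]]'; python3 -c "
from h import *
plan(-37.5,47,.024,165.5)
cv2.imwrite('pics/w6.png',r.read_camera('wrist')[:,:,::-1])
cv2.imwrite('pics/s6.png',cv2.resize(r.read_camera('side')[120:320,200:460],None,fx=3,fy=3)[:,:,::-1])"
```

```text
time: 5.55
tool_pos: [0.5569, 0.02, 0.0263]
tool_rot: [0.125, 0.992, -0.0, -0.001]
contact_force: [-6.7, 3.0, 4.5]
width: 0.0427
now shelf [-38.1  47. ] z 0.0263 F [-6.7  3.   4.5] w 0.0427 t 5.55
shift [-0.0006 -0.      0.0023]
turn [-0.0002 -0.0018  0.0023]
```

View pics/s6.png

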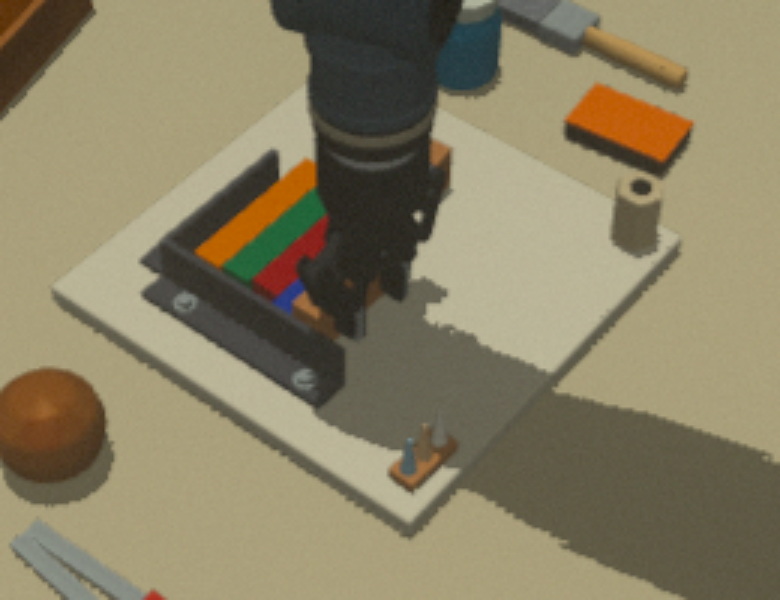

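```bash
python3 -m creep '[[[-0.0007,0,0,0,0,0,0.5],[-0.0014,0,0,0,0,0,0.5],[-0.002,0,0,0,0,0,0.5],[-0.002,0,0,0,0,0,0.5],[-0.002,0,0,0,0,0,0.5]]]';python3 -m creep '[[[-0.0007,0,0,0,0,0,0.5],[-0.0014,0,0,0,0,0,0.5],[-0.002,0,0,0,0,0,0.5],[-0.002,0,0,0,0,0,0.5],[-0.002,0,0,0,0,0,0.5]]]'
```

```text
time: 6.07
tool_pos: [0.5587, 0.0196, 0.0263]
tool_rot: [0.125, 0.992, 0.0, -0.001]
contact_force: [-7.4, 2.7, 4.5]
width: 0.0433
time: 6.48
tool_pos: [0.56, 0.0192, 0.0262]
tool_rot: [0.125, 0.992, 0.0, -0.002]
contact_force: [-9.4, 2.1, 7.0]
width: 0.0433
```

```bash
python3 -m creep '[[[-0.0007,0,0,0,0,0,0.5],[-0.0014,0,0,0,0,0,0.5],[-0.002,0,0,0,0,0,0.5],[-0.002,0,0,0,0,0,0.5],[-0.002,0,0,0,0,0,0.5]]]'; python3 -c "
from h import *
plan(-37.5,47,.024,165.5)"
```

```text
time: 6.9
tool_pos: [0.56, 0.0192, 0.0263]
tool_rot: [0.125, 0.992, 0.0, -0.003]
contact_force: [-17.3, 6.2, 13.7]
width: 0.0422
now shelf [-34.8  47. ] z 0.0263 F [-17.3   6.2  13.7] w 0.0422 t 6.9
shift [0.0026 0.     0.0023]
turn [-0.0001 -0.0063  0.0028]
```

```bash
python3 -m creep '[[[0.002,0,0,0,0,0,0.5],[0.006,0,0,0,0,0,0.5],[0.012,0,0,0,0,0,0.5],[0.020,0,0,0,0,0,0.5],[0.030,0,-0.005,0,0,0,0.5]]]'; python3 -m creep '[[[0,0,-0.03,0,0,0,0.5],[0,0,-0.06,0,0,0,0.5],[0,0,-0.09,0,0,0,0.5],[0,0,-0.13,0,0,0.12,0.5],[0,0,-0.17,0,0,0.24,0.5]]]'; python3 -c "
from h import *
plan(49,-130,.2,75.5)"
```

```text
time: 7.32
tool_pos: [0.534, 0.0259, 0.0308]
tool_rot: [0.125, 0.992, -0.0, -0.0]
contact_force: [0.1, -0.8, 0.7]
width: 0.0427
time: 7.73
tool_pos: [0.5333, 0.026, 0.2031]
tool_rot: [0.245, 0.969, -0.0, -0.0]
contact_force: [2.0, 0.3, -0.1]
width: 0.0426
now shelf [-62.4  46.9] z 0.2031 F [ 2.   0.3 -0.1] w 0.0426 t 7.7333
shift [-0.1507 -0.1449  0.003 ]
turn [-8.0000e-04 -2.0000e-04  1.3281e+00]
```

```bash
python3 -m creep '[[[-0.03,-0.029,0,0,0,0.12,0.5],[-0.06,-0.058,0,0,0,0.24,0.5],[-0.09,-0.087,0,0,0,0.36,0.5],[-0.12,-0.116,0,0,0,0.48,0.5],[-0.151,-0.145,0,0,0,0.6,0.5]]]'; python3 -m creep '[[[0,0,0,0,0,0.12,0.5],[0,0,0,0,0,0.24,0.5],[0,0,0,0,0,0.36,0.5],[0,0,0,0,0,0.48,0.5],[0,0,0,0,0,0.6,0.5]]]'; python3 -m creep '[[[0,0,0,0,0,0.12,0.5],[0,0,0,0,0,0.128,0.5],[0,0,0,0,0,0.128,0.5],[0,0,0,0,0,0.128,0.5],[0,0,0,0,0,0.128,0.5]]]'; python3 -c "
from h import *
plan(49,-130,.2,75.5)
cv2.imwrite('pics/w7.png',r.read_camera('wrist')[:,:,::-1])
cv2.imwrite('pics/s7.png',cv2.resize(r.read_camera('side')[120:320,200:460],None,fx=3,fy=3)[:,:,::-1])"
```

```text
time: 8.15
tool_pos: [0.5989, -0.1737, 0.2021]
tool_rot: [0.521, 0.853, 0.0, 0.0]
contact_force: [1.1, 0.5, 0.2]
width: 0.043
time: 8.57
tool_pos: [0.5986, -0.1721, 0.2016]
tool_rot: [0.75, 0.661, -0.0, 0.0]
contact_force: [-0.1, 0.8, 0.0]
width: 0.0428
time: 8.98
tool_pos: [0.599, -0.1721, 0.2014]
tool_rot: [0.788, 0.615, -0.0, 0.0]
contact_force: [0.4, -2.1, 0.8]
width: 0.0426
now shelf [  50.8 -128.5] z 0.2014 F [ 0.4 -2.1  0.8] w 0.0426 t 8.9833
shift [-0.0015 -0.0018  0.0014]
turn [0.     0.     0.0079]
```

View pics/w7.png

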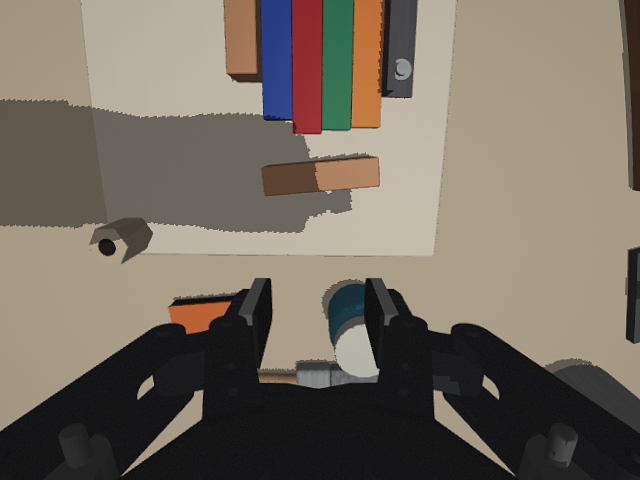

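View pics/s7.png

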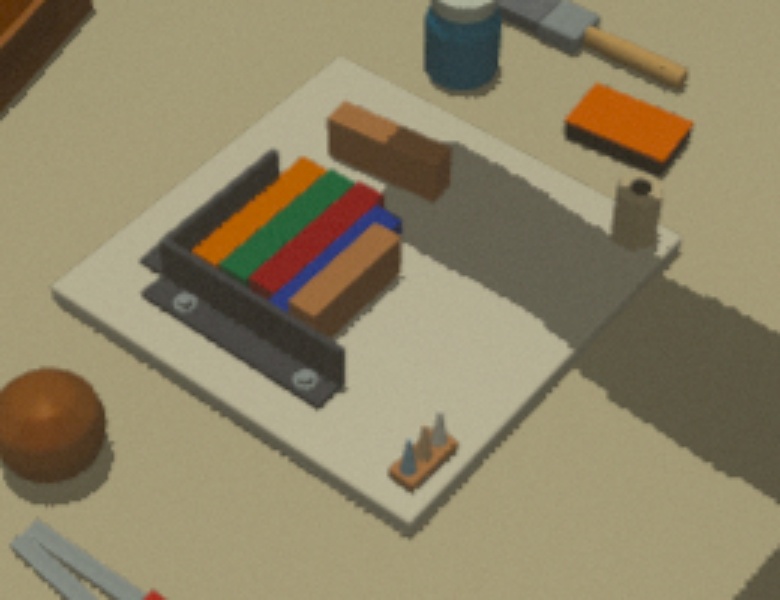

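```bash
python3 -c "
from h import *
p=r.camera_params('wrist')
for n,uv,z in [('cap',(358,348),.085),('cap top edge',(352,322),.085),('jar bottom nearest',(345,284),.0),('shelf R',(433,255),.018),('pad',(236,298),.02),('dam backL',(268,195),.018),('dam backR',(380,186),.018),('dam front',(262,167),.058),('dam frontR',(378,157),.058),('blue end',(278,120),.034),('red',(308,133),.034),('green',(337,129),.034),('amber',(366,127),.034)]: print(n,W2S(at(p,uv,z)).round(1))
"
```

```text
cap [  88.1 -234.8]
cap top edge [  81.7 -208.6]
jar bottom nearest [  82.3 -209.4]
shelf R [ 171.2 -168.9]
pad [ -35.3 -218. ]
dam backL [   2.3 -108. ]
dam backR [112.  -98.4]
dam front [  3.9 -78.5]
dam frontR [101.5 -69.6]
blue end [ 15.5 -38.8]
red [ 42.1 -49.8]
green [ 67.9 -46.2]
amber [ 93.8 -44.2]
```

```bash
python3 -m creep '[[[0.0,0.002,0.025,0,0,0.008,0.5],[0.002,0.002,0.055,0,0,0.008,0.5],[0.003,0.002,0.085,0,0,0.008,0.5],[0.003,0.002,0.115,0,0,0.008,0.5],[0.003,0.002,0.13,0,0,0.008,0.5]]]'; python3 -c "
from h import *
plan(53,-127,.025,75.5)
cv2.imwrite('pics/w8.png',r.read_camera('wrist')[:,:,::-1])"
```

```text
time: 9.5
tool_pos: [0.6001, -0.1692, 0.0677]
tool_rot: [0.791, 0.612, -0.001, -0.002]
contact_force: [-0.2, 0.3, 0.1]
width: 0.0429
now shelf [  51.1 -125.4] z 0.0677 F [-0.2  0.3  0.1] w 0.0429 t 9.5
shift [-0.0016  0.0021  0.0427]
turn [-0.0041 -0.0001 -0.0016]
```

View pics/w8.png

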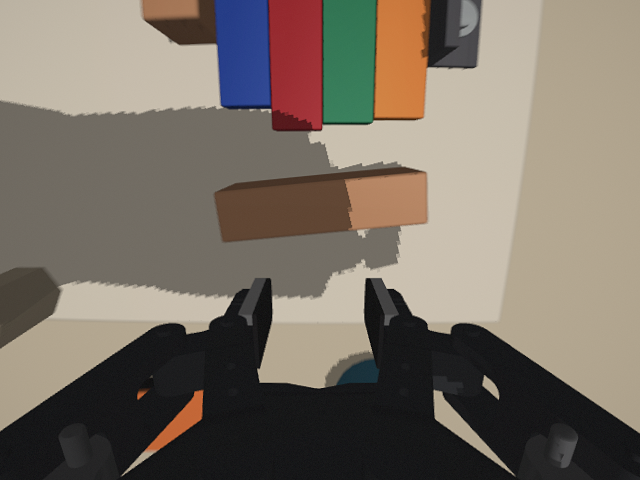

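```bash
python3 -m creep '[[[0,0.0,0.01,0,0,0,0.5],[0,0.001,0.02,0,0,0,0.5],[0,0.001,0.03,0,0,0,0.5],[0,0.001,0.04,0,0,0,0.5],[0,0.001,0.042,0,0,0,0.5]]]';  python3 -m creep '[[[0.004,0,0,0,0,0,0.5],[0.008,0,0,0,0,0,0.5],[0.012,0,0,0,0,0,0.5],[0.016,0,0,0,0,0,0.5],[0.020,0,0,0,0,0,0.5]]]'; python3 -c "
from h import *
plan(53,-61,.025,75.5)
cv2.imwrite('pics/w9.png',r.read_camera('wrist')[:,:,::-1])"
```

```text
time: 9.97
tool_pos: [0.6022, -0.1699, 0.0278]
tool_rot: [0.792, 0.611, -0.0, -0.001]
contact_force: [0.1, -0.4, -0.0]
width: 0.0428
time: 10.38
tool_pos: [0.6081, -0.1505, 0.0299]
tool_rot: [0.792, 0.611, -0.0, 0.0]
contact_force: [-1.8, -1.7, 2.7]
width: 0.0429
now shelf [  54.2 -105.3] z 0.0299 F [-1.8 -1.7  2.7] w 0.0429 t 10.3833
shift [ 0.0443 -0.0013  0.0048]
turn [ 0.0006  0.0006 -0.0028]
```

View pics/w9.png

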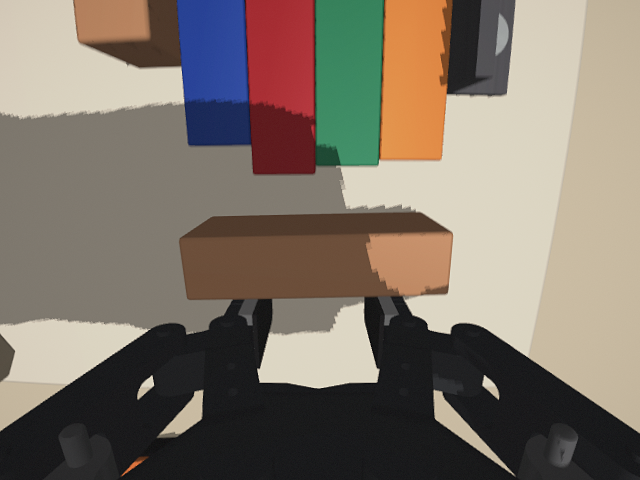

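```bash
python3 -m creep '[[[0.003,0,0.001,0,0,-0.003,0.5],[0.006,0,0.002,0,0,-0.003,0.5],[0.009,0,0.003,0,0,-0.003,0.5],[0.012,0,0.003,0,0,-0.003,0.5],[0.015,0,0.003,0,0,-0.003,0.5]]]';  python3 -m creep '[[[0.002,0,0,0,0,0,0.5],[0.004,0,0,0,0,0,0.5],[0.006,0,0,0,0,0,0.5],[0.008,0,0,0,0,0,0.5],[0.010,0,0,0,0,0,0.5]]]'; python3 -c "
from h import *
plan(53,-61,.025,75.5)
cv2.imwrite('pics/w10.png',r.read_camera('wrist')[:,:,::-1])"
```

```text
time: 10.85
tool_pos: [0.6117, -0.136, 0.0262]
tool_rot: [0.791, 0.612, -0.0, -0.0]
contact_force: [-0.2, -2.0, 0.9]
width: 0.0429
time: 11.27
tool_pos: [0.614, -0.1267, 0.0262]
tool_rot: [0.791, 0.612, -0.0, 0.0]
contact_force: [-1.4, -4.9, 1.7]
width: 0.043
now shelf [ 54.  -80.7] z 0.0262 F [-1.4 -4.9  1.7] w 0.043 t 11.2667
shift [ 0.0197 -0.001   0.0012]
turn [-0.0003  0.0007 -0.0002]
```

View pics/w10.png

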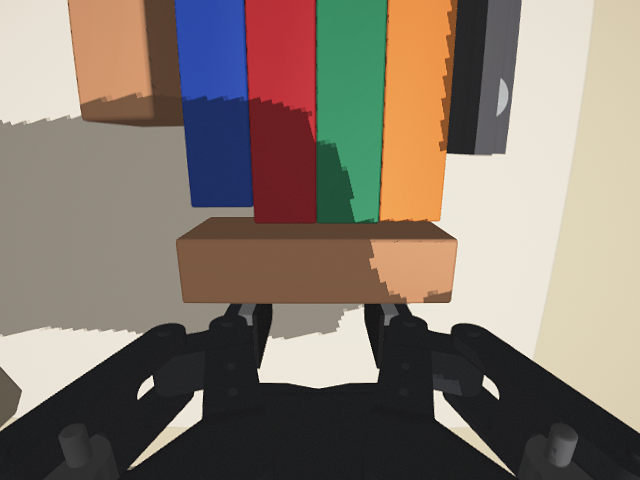

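```bash
python3 -m creep '[[[0.002,0,0,0,0,0,0.5],[0.004,0,0,0,0,0,0.5],[0.006,0,0,0,0,0,0.5],[0.008,0,0,0,0,0,0.5],[0.010,0,0,0,0,0,0.5]]]'; python3 -m creep '[[[0.001,0,0,0,0,0,0.5],[0.002,0,0,0,0,0,0.5],[0.003,0,0,0,0,0,0.5],[0.004,0,0,0,0,0,0.5],[0.005,0,0,0,0,0,0.5]]]';  python3 -c "
from h import *
plan(53,-61,.025,75.5)
cv2.imwrite('pics/w11.png',r.read_camera('wrist')[:,:,::-1])"
```

```text
time: 11.73
tool_pos: [0.6164, -0.1174, 0.0262]
tool_rot: [0.791, 0.612, -0.001, 0.0]
contact_force: [-2.1, -6.5, 2.0]
width: 0.0429
time: 12.15
tool_pos: [0.6176, -0.1125, 0.0262]
tool_rot: [0.791, 0.612, -0.001, 0.0]
contact_force: [-1.7, -6.5, 1.7]
width: 0.0425
now shelf [ 53.9 -66.2] z 0.0262 F [-1.7 -6.5  1.7] w 0.0425 t 12.15
shift [ 0.0052 -0.0009  0.0012]
turn [-0.0004  0.0011 -0.0004]
```

View pics/w11.png

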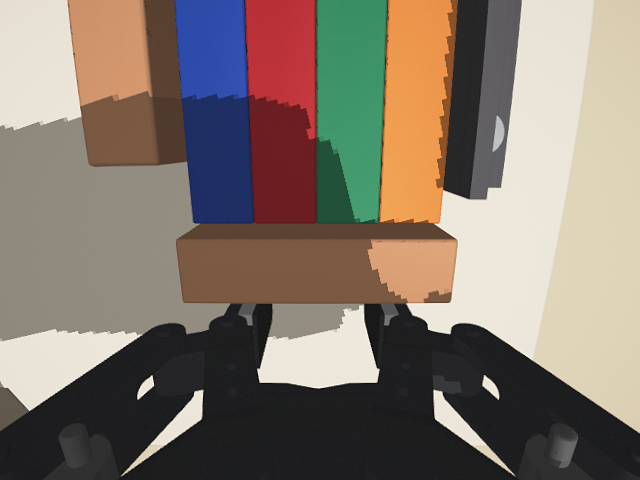

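Strip ends are now flush at the dam, row 222. I'll keep going slowly until it stops hard against the left leg.

```bash
python3 -m creep '[[[0.0007,0,0,0,0,0,0.5],[0.0014,0,0,0,0,0,0.5],[0.002,0,0,0,0,0,0.5],[0.002,0,0,0,0,0,0.5],[0.002,0,0,0,0,0,0.5]]]';python3 -m creep '[[[0.0007,0,0,0,0,0,0.5],[0.0014,0,0,0,0,0,0.5],[0.002,0,0,0,0,0,0.5],[0.002,0,0,0,0,0,0.5],[0.002,0,0,0,0,0,0.5]]]'
```

```text
time: 12.62
tool_pos: [0.6181, -0.1105, 0.0262]
tool_rot: [0.791, 0.612, -0.0, 0.0]
contact_force: [-1.4, -5.4, 0.6]
width: 0.0427
time: 13.03
tool_pos: [0.6186, -0.1088, 0.0262]
tool_rot: [0.791, 0.612, -0.001, 0.0]
contact_force: [-2.6, -7.5, 2.9]
width: 0.0426
```

```bash
python3 -m creep '[[[0.0007,0,0,0,0,0,0.5],[0.0014,0,0,0,0,0,0.5],[0.002,0,0,0,0,0,0.5],[0.002,0,0,0,0,0,0.5],[0.002,0,0,0,0,0,0.5]]]';python3 -m creep '[[[0.0007,0,0,0,0,0,0.5],[0.001,0,0,0,0,0,0.5],[0.0015,0,0,0,0,0,0.5],[0.0015,0,0,0,0,0,0.5],[0.0015,0,0,0,0,0,0.5]]]'
```

```text
time: 13.45
tool_pos: [0.6186, -0.1087, 0.0264]
tool_rot: [0.791, 0.612, -0.002, 0.001]
contact_force: [-4.2, -14.8, 3.6]
width: 0.0426
time: 13.87
tool_pos: [0.6186, -0.1086, 0.0265]
tool_rot: [0.792, 0.611, -0.003, 0.002]
contact_force: [-6.6, -20.2, 5.9]
width: 0.0423
```

```bash
python3 -m creep '[[[-0.003,0,0,0,0,0,0.5],[-0.006,0,0,0,0,0,0.5],[-0.012,0,0,0,0,0,0.5],[-0.020,0,0,0,0,0,0.5],[-0.030,0,-0.005,0,0,0,0.5]]]'; python3 -m creep '[[[0,0,-0.03,0,0,0,0.5],[0,0,-0.06,0,0,0,0.5],[0.01,0,-0.09,0,0,0,0.5],[0.02,0,-0.13,0,0,0,0.5],[0.03,0,-0.17,0,0,0,0.5]]]'; python3 -c "
from h import *
plan(53,-61,.2,75.5)
cv2.imwrite('pics/w12.png',r.read_camera('wrist')[:,:,::-1])
s=r.read_camera('side');cv2.imwrite('pics/s12.png',cv2.resize(s[140:280,210:370],None,fx=5,fy=4.2,interpolation=cv2.INTER_CUBIC)[:,:,::-1])"
```

```text
time: 14.28
tool_pos: [0.6116, -0.1336, 0.0305]
tool_rot: [0.79, 0.613, -0.0, -0.001]
contact_force: [-0.1, 0.2, 0.1]
width: 0.0425
time: 14.7
tool_pos: [0.619, -0.105, 0.2029]
tool_rot: [0.791, 0.612, -0.0, -0.001]
contact_force: [1.8, -0.6, 0.1]
width: 0.0427
now shelf [ 53.3 -58.5] z 0.2029 F [ 1.8 -0.6  0.1] w 0.0427 t 14.7
shift [-0.0025 -0.0003  0.0029]
turn [-0.0011 -0.0002 -0.0006]
```

View pics/w12.png

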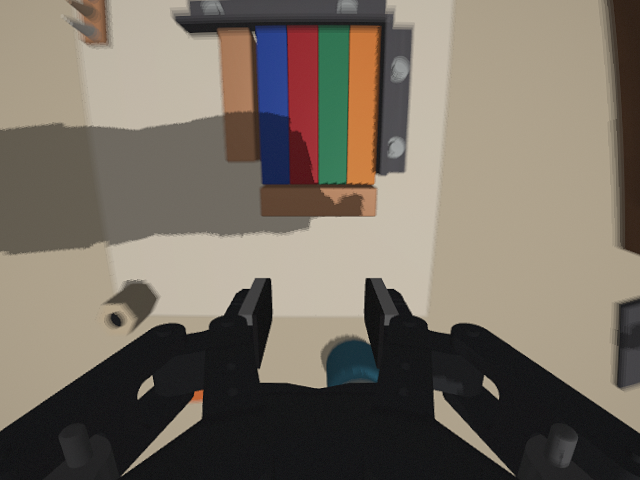

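View pics/s12.png

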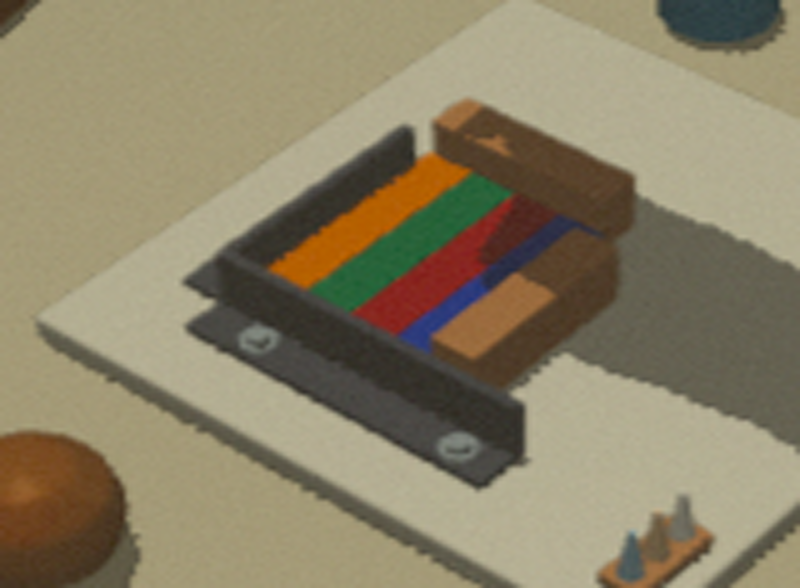

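```bash
python3 -c "
import cv2
w=cv2.imread('pics/w12.png')
cv2.imwrite('pics/w12c.png',cv2.resize(w[10:100,200:320],None,fx=6,fy=6,interpolation=cv2.INTER_CUBIC))
cv2.imwrite('pics/w12d.png',cv2.resize(w[90:220,200:410],None,fx=3.8,fy=4,interpolation=cv2.INTER_CUBIC))"
```

```text
(no output)
```

View pics/w12c.png

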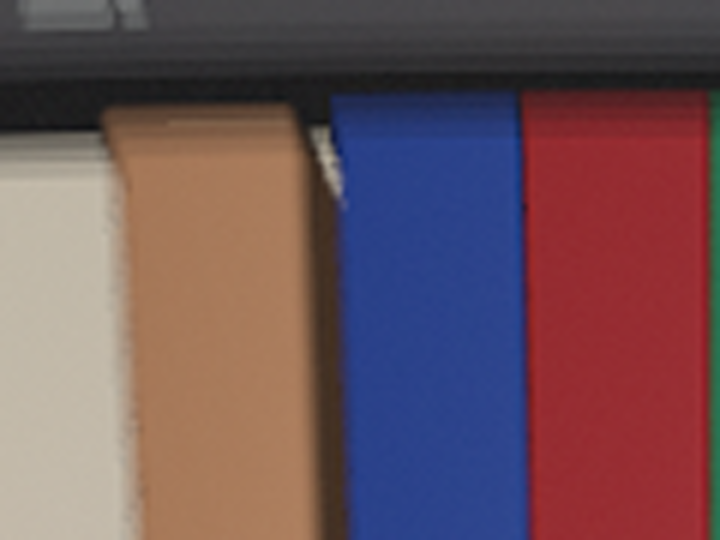

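View pics/w12d.png

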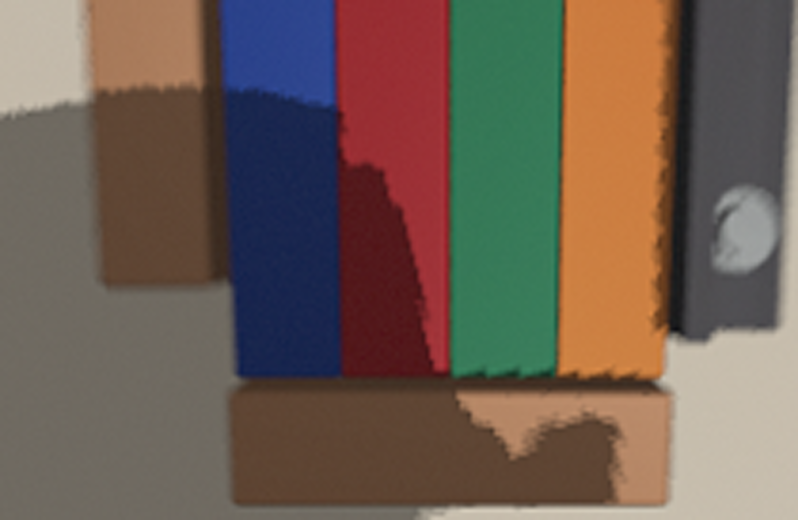

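The close crop shows a pale sliver at the side dam's left end, crop px (325,160), so the end push left that dam slightly yawed. I'll nudge it snug again, squarely and gently.

```bash
python3 -c "
from h import *
plan(-62,54,.2,165.5)"
python3 -m creep '[[[0,0,0,0,0,-0.12,0.5],[0,0,0,0,0,-0.24,0.5],[0.0,0,0,0,0,-0.36,0.5],[0,0,0,0,0,-0.48,0.5],[0,0,0,0,0,-0.6,0.5]]]'; python3 -m creep '[[[0,0,0,0,0,-0.12,0.5],[0,0,0,0,0,-0.24,0.5],[0,0,0,0,0,-0.36,0.5],[0,0,0,0,0,-0.48,0.5],[0,0,0,0,0,-0.6,0.5]]]'; python3 -m creep '[[[0,0,0,0,0,-0.12,0.5],[0,0,0,0,0,-0.24,0.5],[0,0,0,0,0,-0.371,0.5],[0,0,0,0,0,-0.371,0.5],[0,0,0,0,0,-0.371,0.5]]]'; python3 -c "
from h import *
plan(-62,54,.2,165.5)"
```

```text
now shelf [ 56.9 -57.1] z 0.2088 F [ 0.7 -0.8 -0.1] w 0.0427 t 14.8
shift [ 0.1112 -0.1189  0.0077]
turn [ 0.0096  0.0072 -1.5697]
time: 15.22
tool_pos: [0.6195, -0.1052, 0.2013]
tool_rot: [0.572, 0.82, 0.0, -0.0]
contact_force: [0.2, 1.1, 0.3]
width: 0.0426
time: 15.63
tool_pos: [0.6195, -0.1053, 0.2013]
tool_rot: [0.304, 0.953, 0.0, -0.0]
contact_force: [0.1, -0.4, 0.3]
width: 0.0428
time: 16.05
tool_pos: [0.6196, -0.1051, 0.2013]
tool_rot: [0.128, 0.992, 0.0, -0.0]
contact_force: [-0.1, 0.5, 0.1]
width: 0.0426
now shelf [ 54.  -58.5] z 0.2013 F [-0.1  0.5  0.1] w 0.0426 t 16.05
shift [0.1163 0.1121 0.0013]
turn [ 0.0001 -0.0003 -0.0033]
```

```bash
python3 -m creep '[[[0.025,0.025,0,0,0,-0.003,0.5],[0.05,0.05,0,0,0,-0.003,0.5],[0.08,0.08,0,0,0,-0.003,0.5],[0.11,0.11,0,0,0,-0.003,0.5],[0.116,0.112,0,0,0,-0.003,0.5]]]'; python3 -m creep '[[[0,0,0.03,0,0,0,0.5],[0,0,0.06,0,0,0,0.5],[0,0,0.09,0,0,0,0.5],[0,0,0.12,0,0,0,0.5],[0,0,0.13,0,0,0,0.5]]]'; python3 -c "
from h import *
plan(-62,54,.025,165.5)
cv2.imwrite('pics/w13.png',r.read_camera('wrist')[:,:,::-1])"
```

```text
time: 16.47
tool_pos: [0.5325, 0.0365, 0.2015]
tool_rot: [0.125, 0.992, 0.001, -0.001]
contact_force: [-0.2, -0.0, -0.1]
width: 0.0427
time: 16.88
tool_pos: [0.5332, 0.0324, 0.0678]
tool_rot: [0.126, 0.992, -0.0, -0.002]
contact_force: [-0.6, -0.2, -0.7]
width: 0.0427
now shelf [-64.1  53. ] z 0.0678 F [-0.6 -0.2 -0.7] w 0.0427 t 16.8833
shift [-0.0023  0.001   0.0428]
turn [-0.0015 -0.0048 -0.0004]
```

View pics/w13.png

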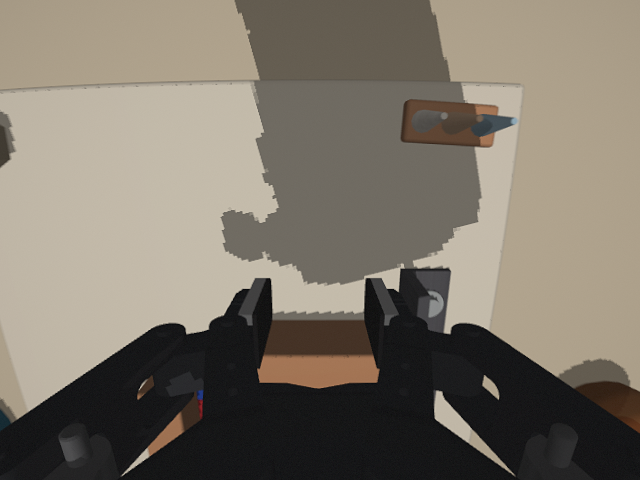

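```bash
python3 -m creep '[[[0,0,0.01,0,0,0,0.5],[0,0,0.02,0,0,0,0.5],[0,0,0.03,0,0,0,0.5],[0,0,0.042,0,0,0,0.5],[0,0,0.042,0,0,0,0.5]]]'; python3 -m creep '[[[-0.004,0,0,0,0,0,0.5],[-0.008,0,0,0,0,0,0.5],[-0.012,0,0,0,0,0,0.5],[-0.016,0,0,0,0,0,0.5],[-0.019,0,0,0,0,0,0.5]]]'; python3 -c "
from h import *
plan(-34.8,54,.025,165.5)
cv2.imwrite('pics/w14.png',r.read_camera('wrist')[:,:,::-1])"
```

```text
time: 17.35
tool_pos: [0.5348, 0.0326, 0.0278]
tool_rot: [0.125, 0.992, -0.0, -0.001]
contact_force: [-1.1, -0.9, 0.2]
width: 0.0428
time: 17.77
tool_pos: [0.555, 0.0279, 0.0298]
tool_rot: [0.125, 0.992, 0.0, 0.001]
contact_force: [-0.2, 0.9, 0.0]
width: 0.0427
now shelf [-41.9  54.1] z 0.0298 F [-0.2  0.9  0. ] w 0.0427 t 17.7667
shift [-0.0071 -0.0002  0.0048]
turn [0.0003 0.0011 0.0031]
```

View pics/w14.png

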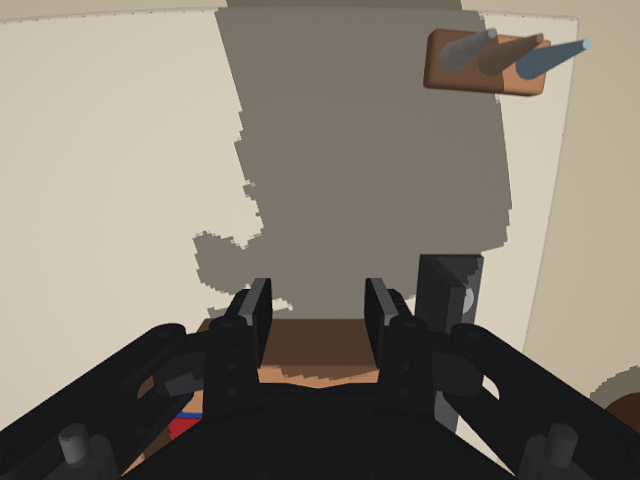

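```bash
python3 -m creep '[[[-0.001,0,0.002,0,0,0.003,0.5],[-0.002,0,0.003,0,0,0.003,0.5],[-0.003,0,0.003,0,0,0.003,0.5],[-0.004,0,0.003,0,0,0.003,0.5],[-0.005,0,0.003,0,0,0.003,0.5]]]'; python3 -m creep '[[[-0.0007,0,0,0,0,0,0.5],[-0.0014,0,0,0,0,0,0.5],[-0.002,0,0,0,0,0,0.5],[-0.002,0,0,0,0,0,0.5],[-0.002,0,0,0,0,0,0.5]]]'; python3 -c "
from h import *
plan(-34.8,54,.025,165.5)"
```

```text
time: 18.23
tool_pos: [0.5587, 0.0268, 0.0262]
tool_rot: [0.126, 0.992, -0.0, -0.0]
contact_force: [0.3, 0.4, -0.7]
width: 0.043
time: 18.65
tool_pos: [0.5607, 0.0263, 0.0263]
tool_rot: [0.126, 0.992, -0.0, -0.0]
contact_force: [0.1, -0.6, 0.4]
width: 0.043
now shelf [-36.  54.] z 0.0263 F [ 0.1 -0.6  0.4] w 0.043 t 18.65
shift [-0.0012  0.      0.0013]
turn [-0.     -0.0001  0.0002]
```

```bash
python3 -m creep '[[[-0.0007,0,0,0,0,0,0.5],[-0.0014,0,0,0,0,0,0.5],[-0.002,0,0,0,0,0,0.5],[-0.002,0,0,0,0,0,0.5],[-0.002,0,0,0,0,0,0.5]]]'; python3 -m creep '[[[-0.0007,0,0,0,0,0,0.5],[-0.0014,0,0,0,0,0,0.5],[-0.002,0,0,0,0,0,0.5],[-0.002,0,0,0,0,0,0.5],[-0.002,0,0,0,0,0,0.5]]]'; python3 -c "
from h import *
plan(-34.8,54,.025,165.5)"
```

```text
time: 19.07
tool_pos: [0.5618, 0.026, 0.0262]
tool_rot: [0.126, 0.992, 0.0, -0.001]
contact_force: [-4.4, 1.7, 4.6]
width: 0.0429
time: 19.48
tool_pos: [0.5618, 0.0259, 0.0261]
tool_rot: [0.126, 0.992, 0.0, -0.002]
contact_force: [-12.6, 3.8, 10.3]
width: 0.0425
now shelf [-34.8  53.9] z 0.0261 F [-12.6   3.8  10.3] w 0.0425 t 19.4833
shift [0.     0.0001 0.0011]
turn [-0.     -0.0048  0.0008]
```

```bash
python3 -m creep '[[[0.003,0,0,0,0,0,0.5],[0.006,0,0,0,0,0,0.5],[0.012,0,0,0,0,0,0.5],[0.020,0,0,0,0,0,0.5],[0.030,0,-0.005,0,0,0,0.5]]]'; python3 -m creep '[[[0,0,-0.03,0,0,0,0.5],[0,0,-0.06,0,0,0,0.5],[0,0,-0.09,0,0,0,0.5],[-0.03,0,-0.11,0,0,0,0.5],[-0.06,0,-0.11,0,0,0,0.5]]]';  python3 -m creep '[[[-0.03,0,0,0,0,0,0.5],[-0.05,0,0,0,0,0,0.5],[-0.05,0,0,0,0,0,0.5],[-0.05,0,0,0,0,0,0.5],[-0.05,0,0,0,0,0,0.5]]]';python3 -c "
from h import *
plan(60,54,.13,165.5)
cv2.imwrite('pics/w15.png',r.read_camera('wrist')[:,:,::-1])
s=r.read_camera('side');cv2.imwrite('pics/s15.png',cv2.resize(s[140:280,210:370],None,fx=5,fy=4.2,interpolation=cv2.INTER_CUBIC)[:,:,::-1])"
```

```text
time: 19.9
tool_pos: [0.5346, 0.0328, 0.0306]
tool_rot: [0.126, 0.992, -0.0, -0.001]
contact_force: [-0.9, -0.2, 0.2]
width: 0.0426
time: 20.32
tool_pos: [0.595, 0.0182, 0.1472]
tool_rot: [0.126, 0.992, 0.001, 0.004]
contact_force: [1.9, 1.0, -0.2]
width: 0.0428
time: 20.73
tool_pos: [0.6408, 0.0055, 0.1411]
tool_rot: [0.126, 0.992, -0.0, -0.001]
contact_force: [-0.4, -0.1, 0.5]
width: 0.0426
now shelf [46.8 53.9] z 0.1411 F [-0.4 -0.1  0.5] w 0.0426 t 20.7333
shift [-0.0133  0.0001  0.0111]
turn [-0.0003 -0.0013  0.0003]
```

View pics/w15.png

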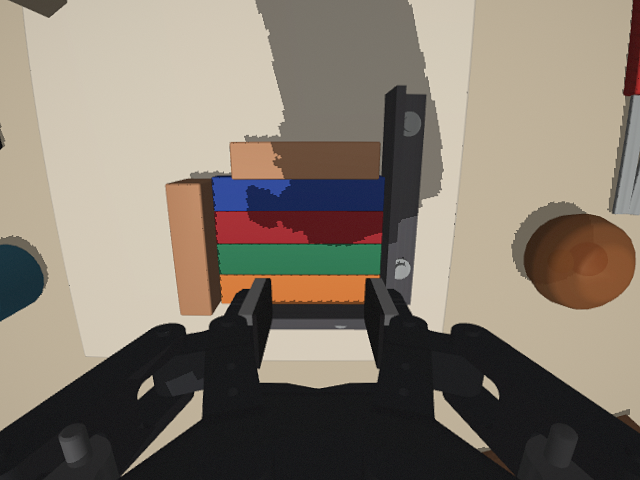

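```bash
python3 -c "
import cv2
w=cv2.imread('pics/w15.png')
cv2.imwrite('pics/w15c.png',cv2.resize(w[130:330,155:425],None,fx=2.9,fy=2.9,interpolation=cv2.INTER_CUBIC))"
```

```text
(no output)
```

View pics/w15c.png

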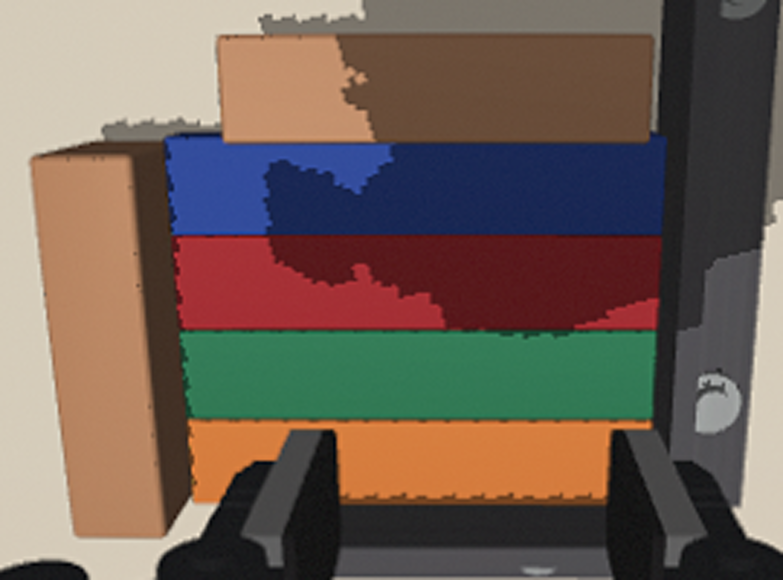

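View pics/s15.png

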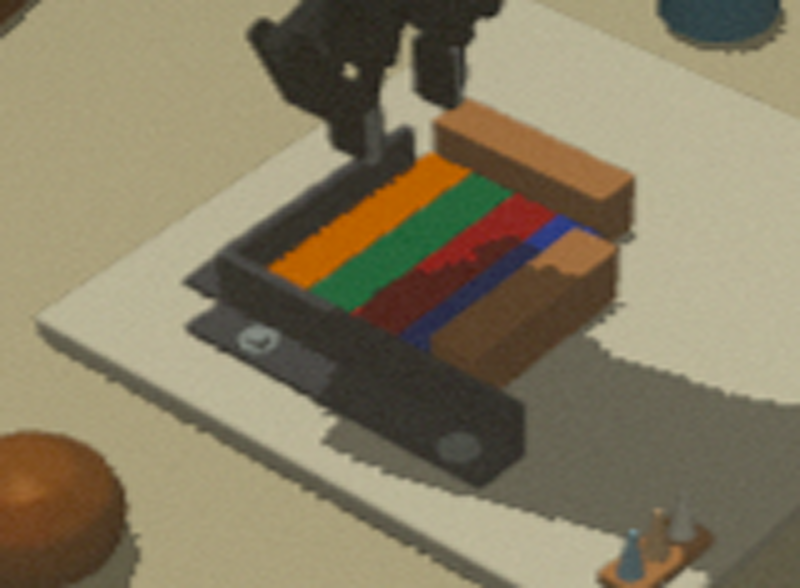

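```bash
python3 -m creep '[[[-0.01,-0.025,0,0,0,0,0.5],[-0.02,-0.05,0,0,0,0,0.5],[-0.02,-0.075,0,0,0,0,0.5],[-0.02,-0.085,0,0,0,0,0.5],[-0.02,-0.085,0,0,0,0,0.5]]]';python3 -c "
from h import *
im=r.read_camera('wrist')[:,:,::-1]
cv2.imwrite('pics/w16.png',cv2.resize(im[80:330,200:470],None,fx=2.9,fy=2.4,interpolation=cv2.INTER_CUBIC))"
python3 -m creep '[[[0.0,0.03,0,0,0,0,0.5],[0,0.06,0,0,0,0,0.5],[0,0.09,0,0,0,0,0.5],[0,0.12,0,0,0,0,0.5],[0,0.135,0,0,0,0,0.5]]]';python3 -c "
from h import *
im=r.read_camera('wrist')[:,:,::-1]
cv2.imwrite('pics/w17.png',cv2.resize(im[80:330,180:450],None,fx=2.9,fy=2.4,interpolation=cv2.INTER_CUBIC))"
```

```text
time: 21.25
tool_pos: [0.6389, -0.0837, 0.1416]
tool_rot: [0.127, 0.992, -0.0, -0.0]
contact_force: [-0.1, -0.1, -0.2]
width: 0.043
time: 21.72
tool_pos: [0.674, 0.0534, 0.1414]
tool_rot: [0.124, 0.992, 0.001, 0.0]
contact_force: [-0.1, 0.3, -0.2]
width: 0.043
```

View pics/w16.png

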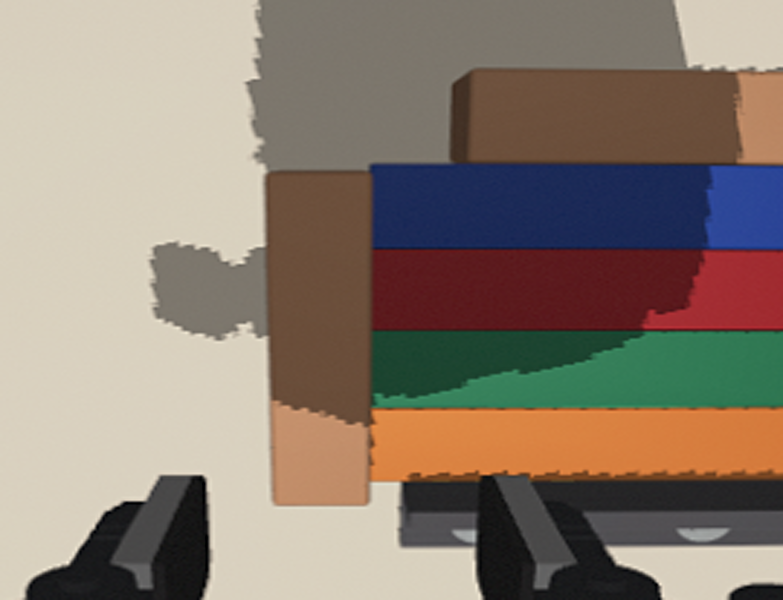

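View pics/w17.png

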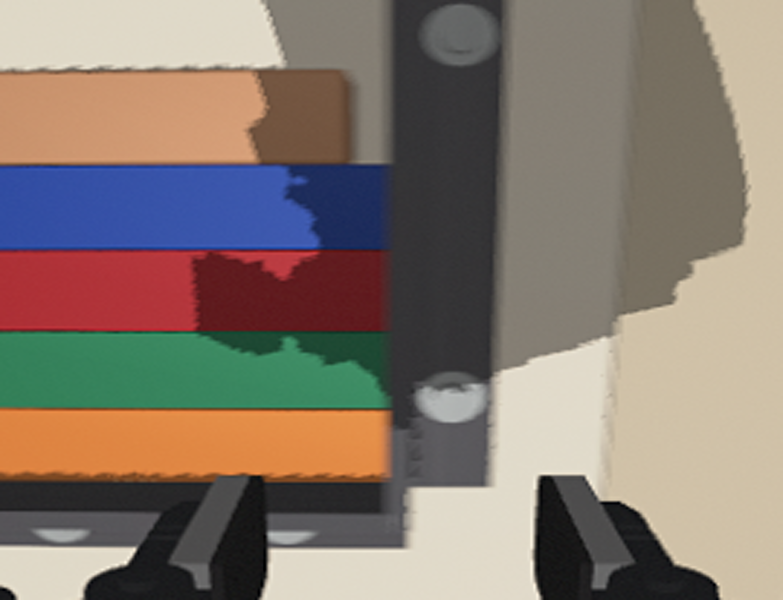

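Seen from above, both ends are closed: there are no seams at the end dam or along the side dam, and all four ends meet the left leg.

```bash
python3 -c "
from bench import r
print(r.read_state()['contact_force']);print(r.sign_off())"
```

```text
[-0.18640822  1.5006836   0.79179199]
the job is handed in; nothing more can be done
None
```

The four strips are dammed up as asked, and I handed the job in at about 22 s of the 64 s limit, with the arm clear of everything. No verdict was reported.

- **Side dam first:** I pushed it with two fingertips until the row stopped hard against the far leg (about 18 N).
- **End dam next:** I pushed it until all four strip ends stopped hard against the left leg (about 21 N).
- **One check failed along the way:** after the end push, a close picture showed a sliver of gap of about 1–2 mm at the side dam's left end. I pushed the side dam again, square on, to the same stop point (about 13 N).
- **Last checks:** the final wrist pictures show no gaps between strips, all ends flush at the left leg and the end dam, and both dams square and snug. The shelf bystanders and paperweight looked undisturbed; I did not recheck the rest at the end. Wrist force stayed near zero apart from the pushes.
- **Measurement disagreement:** my positions from the wrist and side cameras disagreed by 3–6 mm. I relied on the hard stops and close pictures to judge contact.

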